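# Shut and latch the specimen carrier's gate

### The job

The specimen carrier is packed and ready to go, but its gate stands open. Raise the gate's latch bar well clear of the keeper, swing the gate shut and let the bar drop to the bottom of the keeper's notch, feeling for it, so that the gate stays latched when you let go. Do not ram the bar against the keeper, keep the cups and the bottle in the carrier standing, and leave the other things where they are.

Things in the scene. Friction and masses are not known exactly. Their poses are not given: they have to be found in the camera images.
- carrier: Open-topped aluminium box, 170 mm deep (x), 236 mm wide (y), walls 98 mm high, heavy, fixed to the worktop. Origin at worktop height in the middle of the doorway; x points into the box, y to the hinge side (left when looking in), z up. Grey posts 117 mm high flank the doorway; the gate hinges on the +y post, a steel keeper is clamped to the -y post.
- hinge (a point): Foot of the gate's vertical hinge axis, at worktop height, at (0, +88, 0) mm in the carrier's frame. The gate's own frame has its origin here and the carrier's axes when the gate is at 0. The gate is a clear panel in an aluminium frame: 10 mm thick, from here 170 mm to its free edge (towards -y), z = 11 to 110 mm.
- keeper_post (a point): Top of the keeper's post. The keeper is a steel block, 16 mm wide, at carrier y = -94 to -112 mm, flat top at z = 101 mm, with one notch across it for the bar: 16 mm wide, floor at z = 83. From outside (-x): nose 14 mm thick, notch, solid block back to the post. Its place differs on every carrier and is not reported: notch centre at carrier x = -22 to -46 mm: find it by feel.
- gate (a joint): Gate angle, rad: 0 = flush in the doorway, grows as the free edge swings out to -x (clockwise from above), limit 1.4; starts 0.45 to 1.05. It turns easily (about 0.5 N at the tab) and stays where it is left. The bar lies over the notch somewhere between 0.03 and 0.20 (about 3 mm of play at the bar's tip); at 0 it is over the solid block behind the notch, on every carrier.
- latch_bar (a joint): Bar angle, rad: 0 = hanging level on its rest lug (as at the start), grows as the tip is raised, limit 0.5; it falls by its own weight (0.11 to 0.22 kg). On the notch floor it reads about 0.06, lying on top of the keeper about 0.18; above 0.2 it passes freely over the keeper. Left loose on the keeper's top it falls into the notch as the gate carries it across.
- pivot (a point): Pivot of the steel latch bar, at (-14, -30, 85) mm in the gate's own frame, on the mid-line of the bar; pivot axis square to the gate. The bar lies along the gate's outer face, 12 mm thick, 22 mm high, and ends 180 mm from here, 40 mm past the gate's free edge. Axes as the gate's own.
- tab (a point): Grip point on the latch bar's upright finger tab: 85 mm from the pivot towards the tip and, with the bar level, 67 mm above the pivot (152 mm above the worktop). The tab is a steel plate, 12 mm thick (square to the gate), 26 mm wide, its top 22 mm above this point; the gate's top edge is 42 mm below it. Pinch it from above across its thickness; it tilts with the bar.
- cup_left: Specimen cup, 52 mm across, 64 mm high, standing in the carrier. Origin at the centre of its underside.
- cup_right: Specimen cup, 52 mm across, 64 mm high, standing in the carrier. Origin at the centre of its underside.
- bottle_in: Amber bottle, 45 mm across, 90 mm high, standing in the carrier. Origin at the centre of its underside.
- tumbler: Steel tumbler, 63 mm across, 81 mm high, standing beside the carrier on the keeper's side. Bystander.
- cup_outside: Specimen cup, 52 mm across, 64 mm high, standing beside the carrier on the hinge side. Bystander.
- mouse: Black computer mouse, 109 x 52 x 34 mm, lying on the worktop in front, to the right. Bystander.
- forceps: Steel forceps, 122 mm long, lying flat on the worktop to the left. Bystander.
Mind the look-alikes: they are no part of the job. Leave any turquoise look-alike of the cup_right alone. What is shaped like the bottle_in but purple is not meant.

How it is judged (in metres and radians):
On the way:
1. the latch bar is raised above the keeper (over 0.2 rad) (value of joint latch_bar above 0.2 rad), for 0.1 s.
At the end, for the whole second after the job is handed in: The gate is under 0.21 rad and the latch bar rests on the notch floor (bar angle 0.03 to 0.10 rad), both still. The cups and bottle in the carrier stand upright (within 0.2 rad), within 50 mm of where they were; the other four things are within 30 mm of theirs (value of joint gate below 0.21 rad and value of joint latch_bar between 0.03 and 0.1 rad and velocity of joint gate between -0.05 and 0.05 rad/s and velocity of joint latch_bar between -0.05 and 0.05 rad/s and angle between each of cup_left, cup_right, bottle_in's own z axis and vertical below 0.2 rad and distance of each of cup_left, cup_right, bottle_in from where it was at the start of the episode below 0.05 m and distance of each of tumbler, cup_outside, mouse, forceps from where it was at the start of the episode below 0.03 m); the robot touches nothing.
It fails at once if the bar is rammed against the keeper (over 45 N) (contact force between latch_bar and carrier above 45 N).
It fails at once if a cup or the bottle in the carrier is tipped (over 0.6 rad) (angle between any of cup_left, cup_right, bottle_in's own z axis and vertical above 0.6 rad).
It fails at once if a bystander is moved more than 30 mm (distance of any of tumbler, cup_outside, mouse, forceps from where it was at the start of the episode above 0.03 m).
It also fails if it takes over 54 s, if anything falls off the work surface, if the arm or the gripper's body presses on something with over 40 N, if the wrist force passes 120 N, or if a joint passes its speed limit or range.

### The arm

A 7-joint arm with a two-finger parallel gripper is mounted at the origin on a cart in front of the work surface, level with it; the furniture and walls round the work are solid. World frame = base frame: x ahead of the robot, y to its left, z up, the work surface at z = 0. Lengths are in mm, angles in degrees, forces in N, time in s.
With the tool pointing down it reaches from about 400 to 900 mm from the base axis. Payload 5.5 kg.
Tool frame: the origin (TCP) lies on the centre line of the jaws, within the pads' length; the fingertips stand 25 mm ahead of it and the grasp point (between the pads) lies 6 mm ahead of it (env.tips_ahead is the distance from the TCP to the fingertips, in mm); z points along the fingers, y is the direction in which the jaws open and shut (so a half turn about z gives the same grasp; the last joint's range is limited). The gripper opens to 92 mm and grips with 3 to 60 N. Pads are 19 mm wide; open, the fingers measure 130 mm over their backs; the gripper's body (75 mm by 190 mm) begins 47 mm behind the grasp point.
Start: joints at [-56.826, 28.699, -24.465, 88.831, 12.651, 65.22, -12.049], TCP at [201.837, 617.869, 215.929] pointing down, gripper open.
Joint ranges: [-164.97, 164.97], [-17.58, 116.51], [-87.97, 89.64], [11.32, 138.91], [-80.73, 260.73], [10.89, 115.49], [-147.41, 147.41]. Speed limits (degrees/s): [147.25, 147.25, 180, 180, 180, 180, 180].

### API

Orientations are given as [roll, pitch, yaw] about the fixed x, y, z axes, in that order (R = Rz(yaw) Ry(pitch) Rx(roll)).
In Python, from station import env gives the robot as it stands. The module is installed in compiled form; this text tells all that it offers.
- The arm moves only by the tool jog_arm, never from a script. Its argument "deltas" is a list that holds one entry, the list of rows, each a list of 7 numbers: the opening, from -1 (shut) to 1 (fully open), then the shift along the tool's x, y, z in cm, then the turn, a rotation vector about the tool's x, y, z in rad. In form: [[[grip, dx, dy, dz, rx, ry, rz], ...]]. A call has 1 to 12 rows; each row shifts and turns the pose as measured when the row begins, along the tool's axes as they then stand; what a row does not reach is not made up. A row lasts 1/12 s, in which the tool goes at most 41.7 mm and 7.16 degrees, less where a joint would pass 70% of its speed; a pose out of reach is approached as far as the arm can. A call is refused whole if a number of a shift passes 4.17 or a number of a turn 0.125, either way. A call with a gripper value outside its range is refused whole. The fingers move at their own pace and stop on an object; "force" is the grip in N (left out, the last holds). Time passes only in rows, so rows that do not move let the fingers close. It gives the time, the measured TCP pose, the force and the opening at its end, in the units of the state.
- env.state(): the state, without advancing time (a new reading comes with each control period).
- env.read_camera(name): name is "scene" or "side" or "wrist"; returns a dict with "image" (480x640x3 uint8, red, green, blue), "vfov" (degrees; the focal length in pixels is half the picture's height over the tangent of half this angle, whatever the lens; pixels are square), "cx", "cy" (the principal point, pixels), "rvec" (rotation vector, rad) and "tvec" (3), from world to camera coordinates, as OpenCV has them. Camera axes: x right, y down, z forward; pixel columns grow to the right and rows downward; lengths in mm; the calibration is good to about 2 mm. The wrist camera is an equidistant fisheye: a pixel r from the principal point sees the ray r / f radians off the axis. A picture is of the moment at which its call begins. There is no depth.
- env.finish_job(): hands the job in, once; it reports no verdict.
The state is a dict: "time": time; "joint_pos": joint angles; "joint_vel": joint speeds; "tau": joint torques, N m; "tool_pos": TCP position; "orientation": TCP orientation; "contact_force": force on the tool from outside, world axes, zero at the start; "wrist_torque": the same for the moment, N m; "opening": finger opening in mm.
Only numpy, scipy, OpenCV 4.12 (cv2) and the standard library are available. Lean on these libraries where they do the work, as an engineer would, in place of code of your own. Each camera call takes 0.05 s, during which the arm holds its last target.

## Working session

There is one attempt and no reset: what is moved stays moved. The work goes in short steps, Python scripts to look and compute and a tool call to move; the robot and the scene stay as the last step left them, time stands still between calls to the robot, and variables do not carry over. Pictures are saved under pics/ and viewed, and the job is handed in when it is done.

Besides the shell and the picture viewer there is one more tool, called after "Request:" in YAML: its name, and indented under it one key for each argument. jog_arm: Moves the arm, as the interface text tells. Its arguments: {"type":"object","properties":{"deltas":{"type":"array","items":{"type":"array","items":{"type":"array","items":{"type":"number"}}}},"force":{"type":"number"}},"required":["deltas"]}

```bash
mkdir -p pics; cat > h.py <<'E'
import numpy as np, cv2
from station import env
def cam(n,save=None):
    c=env.read_camera(n)
    if save: cv2.imwrite('pics/'+save,c['image'][:,:,::-1])
    return c
def ray(c,u,v):
    f=240/np.tan(np.radians(c['vfov'])/2)
    R=cv2.Rodrigues(np.array(c['rvec'],float))[0];t=np.array(c['tvec'],float)
    d=R.T@np.array([(u-c['cx'])/f,(v-c['cy'])/f,1.]);o=-R.T@t
    return o,d/np.linalg.norm(d)
def onz(c,u,v,z):
    o,d=ray(c,u,v);return o+d*(z-o[2])/d[2]
def two(c1,p1,c2,p2):
    o1,d1=ray(c1,*p1);o2,d2=ray(c2,*p2)
    A=np.stack([d1,-d2],1);s=np.linalg.lstsq(A,o2-o1,rcond=None)[0]
    a=o1+d1*s[0];b=o2+d2*s[1];return (a+b)/2,np.linalg.norm(a-b)
def proj(c,P):
    f=240/np.tan(np.radians(c['vfov'])/2)
    R=cv2.Rodrigues(np.array(c['rvec'],float))[0];t=np.array(c['tvec'],float)
    q=R@np.array(P,float)+t;return q[:2]/q[2]*f+np.array([c['cx'],c['cy']])
E
python3 - <<'E'
from h import *
for n in('scene','side','wrist'):
    c=cam(n,n+'0.png');print(n,c['vfov'],c['rvec'],c['tvec'])
    if n!='wrist': print(ray(c,320,240))
s=env.state();print(s)
E
```

```text
scene 44.57913153652964 [ 1.15872249 -2.03681699  1.21280666] [401.51912828 317.05099378 812.26593438]
(array([-271.95507576,  636.41820466,  665.22717679]), array([ 0.75339047, -0.4503594 , -0.47914424]))
side 49.30092146387325 [ 0.63464183 -2.45246499  1.40912967] [586.91121259 194.73499943 985.43598978]
(array([155.46485724, 943.95569451, 662.00370572]), array([ 0.40859165, -0.7671602 , -0.49448771]))
wrist 65.70646984690485 [-2.3605796  -1.71252653 -0.22620614] [-648.04031258  -33.19943953  390.85175157]
{'time': 0.15, 'joint_pos': array([-56.82642852,  28.74182321, -24.45357906,  88.87705226,
        12.65027193,  65.22132975, -12.04843596]), 'joint_vel': array([ 0.00389643, -0.22811664, -0.16106893, -0.10877264,  0.01368864,
        0.02276514, -0.13417135]), 'tau': array([-7.17927338e-03, -5.67103028e+01, -5.82517013e+00, -2.79455334e+01,
       -6.86071487e-02,  2.65184208e-02,  1.02353119e-04]), 'tool_pos': array([201.74104298, 617.30798959, 215.11461145]), 'orientation': array([-1.79912465e+02, -2.68346072e-03,  1.61907748e+02]), 'contact_force': array([-0.0809264 , -0.78018537,  0.06144984]), 'wrist_torque': array([-0.00119248, -0.00681512,  0.05837849]), 'opening': 91.58911500624488}
```

View pics/scene0.png

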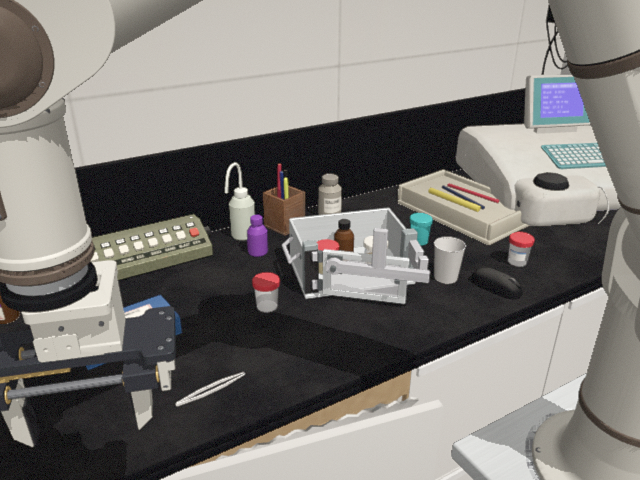

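View pics/side0.png

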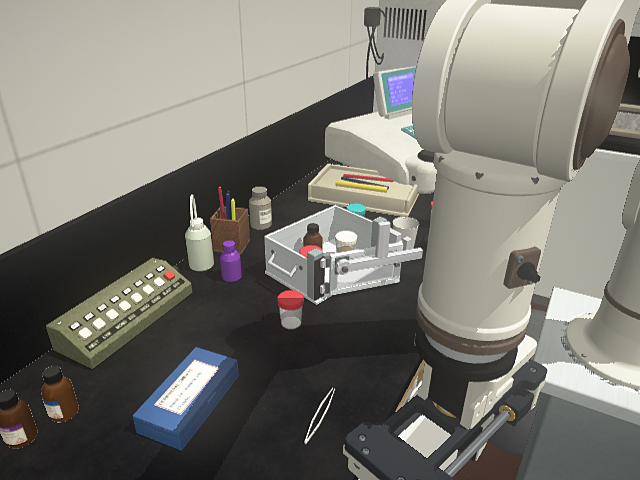

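View pics/wrist0.png

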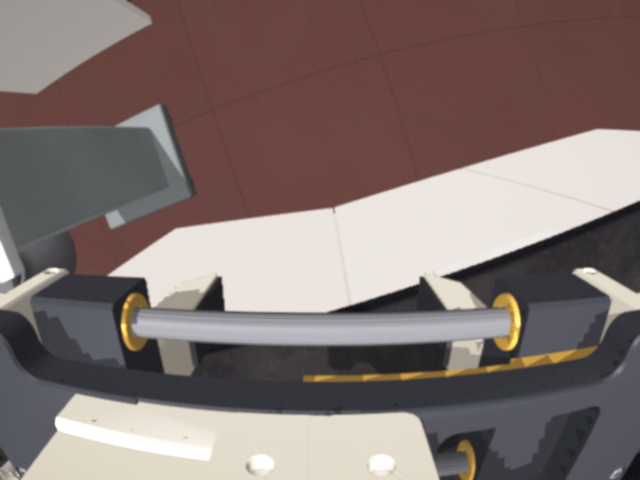

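The carrier is near (355,255) in scene and (345,250) in side, with the gate partly open and the tab at (380,247) in scene and (381,238) in side. I'll zoom in on both.

```bash
python3 - <<'E'
import cv2
a=cv2.imread('pics/scene0.png')[195:315,270:440];cv2.imwrite('pics/sc0.png',cv2.resize(a,None,fx=4.7,fy=4.7,interpolation=cv2.INTER_CUBIC))
a=cv2.imread('pics/side0.png')[195:310,255:430];cv2.imwrite('pics/sd0.png',cv2.resize(a,None,fx=4.5,fy=4.5,interpolation=cv2.INTER_CUBIC))
E
```

```text
(no output)
```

View pics/sc0.png

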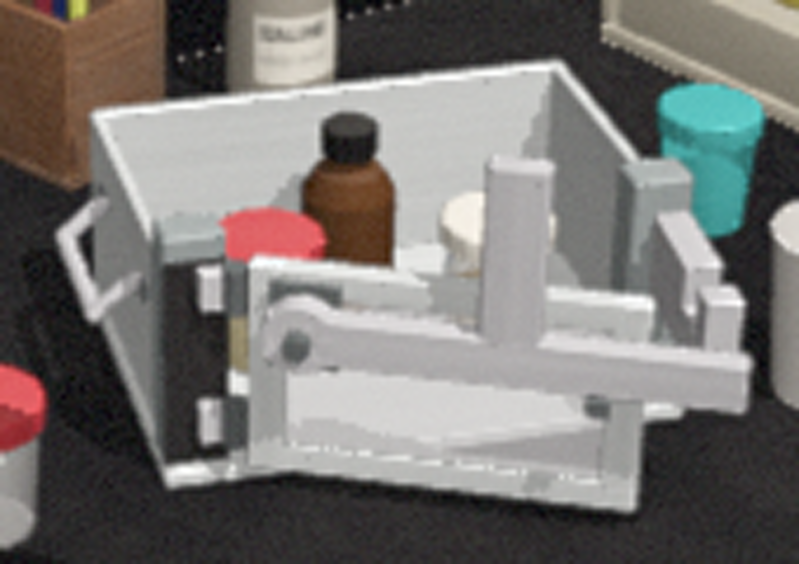

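View pics/sd0.png

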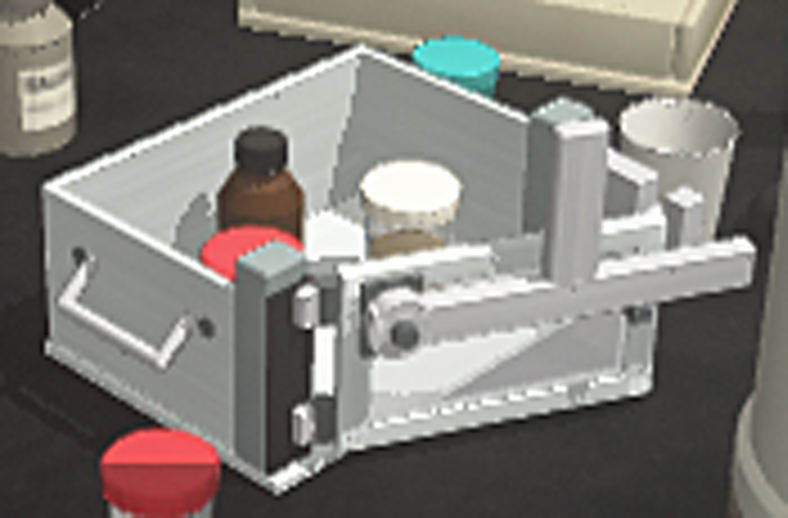

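```bash
cat > m.py <<'E'
from h import *
a=cam('scene');b=cam('side')
S=lambda x,y:(270+x/4.7-.5+.1,195+y/4.7-.4)
D=lambda x,y:(255+x/4.5-.4,195+y/4.5-.4)
pts={'backL z98':((95,112),(47,185)),'backR z98':((558,63),(362,47)),
'tabtop nearL':((487,160),(557,122)),'tabtop nearR':((549,163),(605,124)),
'bolt':((296,347),(404,333)),'bartip top':((748,360),(752,241)),'bartip bot':((746,410),(753,281)),
'gate bot free':((634,508),(648,392)),
'keep nose top outer L':((706,293),(672,196)),'keeper nose top outer R':((742,297),(702,200)), 'keeper block outer L':((690,266),(640,181)),'post corner outer L':((158,232),(238,262)),}
r={}
for k,(p,q) in pts.items():
    P,e=two(a,S(*p),b,D(*q));r[k]=P;print(k,P.round(1),round(e,1))
d=r['backR z98']-r['backL z98'];print('width',np.linalg.norm(d[:2]),'x dir yaw',np.degrees(np.arctan2(d[1],d[0]))+90)
d=r['tabtop nearR']-r['tabtop nearL'];print('tab w',np.linalg.norm(d),np.degrees(np.arctan2(d[1],d[0]))+90)
d=r['bartip top']-r['bolt'];print('bar len',np.linalg.norm(d),np.degrees(np.arctan2(d[1],d[0]))+90)
for z,n in((98,'backL z98'),(98,'backR z98')):
    print(n,onz(a,*S(*pts[n][0]),z).round(1),onz(b,*D(*pts[n][1]),z).round(1))
E
python3 m.py
```

```text
backL z98 [738.1 109.3  96.8] 0.8
backR z98 [ 675.3 -109.1   95.2] 1.1
tabtop nearL [489.9  68.  174.8] 3.0
tabtop nearR [474.   50.5 173. ] 2.5
bolt [533.6 126.6  83.7] 0.5
bartip top [417.5 -10.6  95.9] 0.6
bartip bot [414.2  -9.4  75.1] 0.2
gate bot free [454.4   9.3   9.6] 1.7
keep nose top outer L [464.1 -27.5  98.6] 0.5
keeper nose top outer R [451.8 -35.6  98.2] 3.7
keeper block outer L [483.6 -34.6  99. ] 0.8
post corner outer L [607.5 148.6 109.3] 3.3
width 227.31092066583307 x dir yaw -16.046782459116884
tab w 23.671273623369746 -42.16303422060221
bar len 180.18998883076102 -40.235756692481715
backL z98 [736.7 109.9  98. ] [736.4 111.8  98. ]
backR z98 [ 671.6 -106.4   98. ] [ 672.1 -102.9   98. ]
```

```bash
cat > plan.py <<'E'
import sys
from h import *
from scipy.spatial.transform import Rotation as Ro, Slerp
def plan(Pt,Rt,n,grip,prec=2,show=True):
    s=env.state();P=np.array(s['tool_pos']);R=Ro.from_euler('xyz',s['orientation'],degrees=True)
    out=[]
    P0=P.copy();rv=(R.inv()*Rt).as_rotvec();R0=R
    for i in range(n):
        f=(i+1)/n
        d=R.inv().apply(P0+(Pt-P0)*f-P)/10; rr=(R.inv()*(R0*Ro.from_rotvec(rv*f))).as_rotvec()
        row=[grip]+[round(float(x),prec) for x in d]+[round(float(x),3) for x in rr]
        P=P+R.apply(np.array(row[1:4])*10);R=R*Ro.from_rotvec(row[4:]);out.append(row)
    if show: print(str(out).replace(' ',''))
    return out
def down(yaw): return Ro.from_euler('xyz',[180,0,yaw],degrees=True)
def st():
    s=env.state();print(round(s['time'],2),np.round(s['tool_pos'],1),np.round(s['orientation'],1),'F',np.round(s['contact_force'],1),'T',np.round(s['wrist_torque'],2),'op',round(s['opening'],1))
E
python3 - <<'E'
from plan import *
r=plan(np.array([484,56,235.]),down(48.5),20,1)
E
```

```text
[[1,-2.21,-2.23,-0.1,-0.0,0.0,0.099],[1,-2.43,-2.0,-0.09,-0.0,0.0,0.099],[1,-2.61,-1.75,-0.1,-0.0,0.0,0.099],[1,-2.76,-1.49,-0.09,-0.0,0.0,0.099],[1,-2.91,-1.2,-0.1,-0.0,0.0,0.099],[1,-3.0,-0.92,-0.1,-0.0,0.0,0.099],[1,-3.09,-0.6,-0.09,-0.0,0.0,0.099],[1,-3.13,-0.31,-0.1,-0.0,0.0,0.099],[1,-3.14,0.01,-0.09,-0.0,0.0,0.099],[1,-3.12,0.32,-0.1,-0.0,0.001,0.099],[1,-3.08,0.63,-0.1,-0.0,-0.0,0.099],[1,-3.01,0.92,-0.1,-0.0,-0.0,0.099],[1,-2.89,1.22,-0.1,-0.0,-0.0,0.099],[1,-2.76,1.5,-0.09,-0.0,-0.0,0.099],[1,-2.6,1.77,-0.1,-0.0,-0.0,0.099],[1,-2.41,2.01,-0.1,-0.0,-0.0,0.098],[1,-2.21,2.24,-0.1,-0.0,0.0,0.099],[1,-1.97,2.45,-0.1,-0.001,0.0,0.099],[1,-1.72,2.63,-0.1,0.0,0.0,0.099],[1,-1.45,2.79,-0.09,0.0,0.0,0.099]]
```

Request:
jog_arm:
  deltas:
    - [[1,-2.2,-2.2,-0.1,0,0,0.1],[1,-2.4,-2.0,-0.1,0,0,0.1],[1,-2.6,-1.75,-0.1,0,0,0.1],[1,-2.75,-1.5,-0.1,0,0,0.1],[1,-2.9,-1.2,-0.1,0,0,0.1],[1,-3.0,-0.9,-0.1,0,0,0.1],[1,-3.1,-0.6,-0.1,0,0,0.1],[1,-3.1,-0.3,-0.1,0,0,0.1],[1,-3.1,0,-0.1,0,0,0.1],[1,-3.1,0.3,-0.1,0,0,0.1]]

```text
time: 1.08
tool_pos: [334.2, 330.3, 222.4]
orientation: [-179.7, -0.3, 102.8]
contact_force: [0.5, -0.1, -0.7]
opening: 91.7
```

```bash
python3 - <<'E'
from plan import *
st();print(env.state()['joint_pos'])
r=plan(np.array([484,56,235.]),down(48.5),12,1)
E
```

```text
1.08 [334.2 330.3 222.4] [-179.7   -0.3  102.8] F [ 0.5 -0.1 -0.7] T [-0.1  -0.05  0.02] op 91.7
[-38.56721643   8.42230735  -9.8545088  113.72349801   1.16200951
  58.07871786 -36.13944848]
[[1,-2.5,0.71,-0.12,-0.001,-0.0,0.079],[1,-2.45,0.91,-0.12,-0.0,-0.0,0.079],[1,-2.36,1.09,-0.13,-0.001,-0.001,0.079],[1,-2.27,1.28,-0.11,-0.001,0.0,0.079],[1,-2.16,1.45,-0.12,-0.0,0.0,0.079],[1,-2.03,1.62,-0.12,-0.001,-0.0,0.079],[1,-1.91,1.78,-0.11,-0.001,-0.0,0.079],[1,-1.76,1.92,-0.12,-0.0,-0.0,0.079],[1,-1.6,2.05,-0.11,-0.001,-0.001,0.079],[1,-1.43,2.18,-0.11,-0.001,0.0,0.079],[1,-1.26,2.28,-0.11,-0.0,-0.0,0.079],[1,-1.08,2.37,-0.11,-0.001,-0.0,0.079]]
```

Request:
jog_arm:
  deltas:
    - [[1,-2.5,0.7,-0.12,0,0,0.08],[1,-2.45,0.9,-0.12,0,0,0.08],[1,-2.35,1.1,-0.12,0,0,0.08],[1,-2.25,1.3,-0.12,0,0,0.08],[1,-2.15,1.45,-0.12,0,0,0.08],[1,-2.05,1.6,-0.12,0,0,0.08],[1,-1.9,1.8,-0.12,0,0,0.08],[1,-1.75,1.9,-0.12,0,0,0.08],[1,-1.6,2.05,-0.12,0,0,0.08],[1,-1.4,2.2,-0.12,0,0,0.08],[1,-1.25,2.3,-0.12,0,0,0.08],[1,-1.1,2.4,-0.12,0,0,0.08]]

```text
time: 2.08
tool_pos: [480.9, 35.4, 237.5]
orientation: [-179.6, -0.1, 44.9]
contact_force: [1.1, 0.9, 0.3]
opening: 91.7
```

```bash
python3 - <<'E'
from plan import *
st();print(env.state()['joint_pos'])
for n in('scene','side','wrist'):cam(n,n+'1.png')
a=cv2.imread('pics/scene1.png')[130:330,230:450];cv2.imwrite('pics/sc1.png',cv2.resize(a,None,fx=3,fy=3,interpolation=cv2.INTER_CUBIC))
E
```

```text
2.08 [480.9  35.4 237.5] [-1.796e+02 -1.000e-01  4.490e+01] F [1.1 0.9 0.3] T [-0.1   0.07 -0.04] op 91.7
[-17.33105577   8.34672347  11.25954564 111.80138596  -2.2924882
  60.13684975 -50.18784548]
```

View pics/wrist1.png

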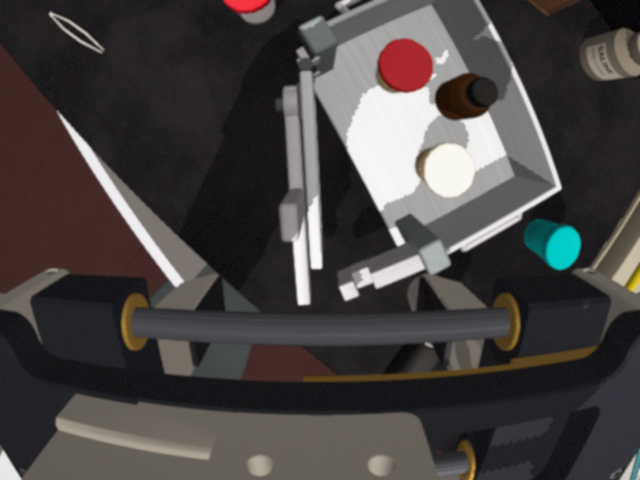

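View pics/sc1.png

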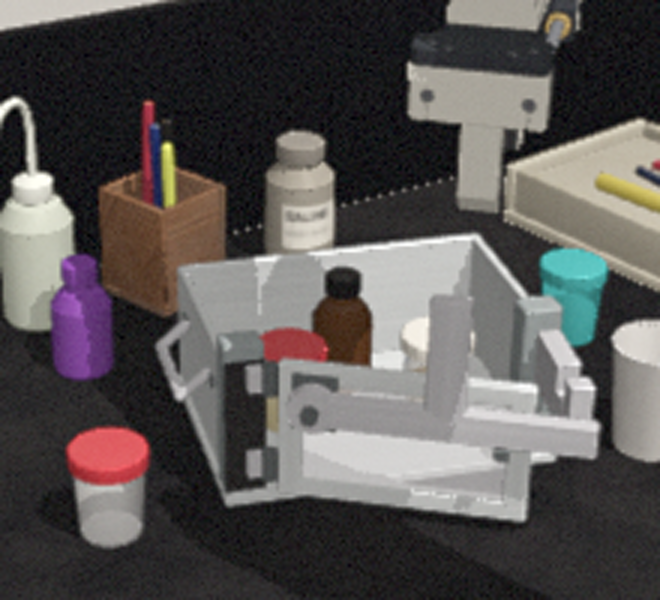

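View pics/side1.png

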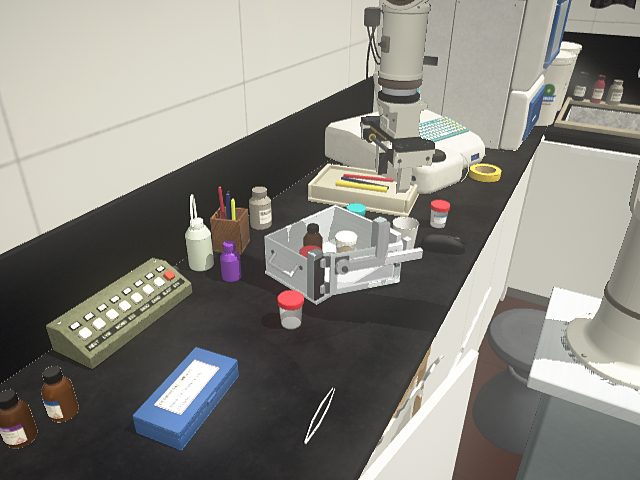

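```bash
cat >> h.py <<'E'
def wray(c,u,v):
    f=240/np.tan(np.radians(c['vfov'])/2)
    R=cv2.Rodrigues(np.array(c['rvec'],float))[0];t=np.array(c['tvec'],float)
    x,y=u-c['cx'],v-c['cy'];r=np.hypot(x,y);th=r/f
    d=R.T@np.array([np.sin(th)*x/r,np.sin(th)*y/r,np.cos(th)]);return -R.T@t,d
def wonz(c,u,v,z):
    o,d=wray(c,u,v);return o+d*(z-o[2])/d[2]
def wproj(c,P):
    f=240/np.tan(np.radians(c['vfov'])/2)
    R=cv2.Rodrigues(np.array(c['rvec'],float))[0];t=np.array(c['tvec'],float)
    q=R@np.array(P,float)+t;r=np.hypot(q[0],q[1]);th=np.arctan2(r,q[2]);return q[:2]/r*th*f+np.array([c['cx'],c['cy']])
E
python3 - <<'E'
from plan import *
s=env.state();st()
w=cam('wrist');a=cam('scene');print('tip proj scene',proj(a,[481,35,212]),'wristcam at',wray(w,330,250)[0])
w2=cv2.imread('pics/wrist1.png')[30:310,250:460];cv2.imwrite('pics/w1z.png',cv2.resize(w2,None,fx=2.1*1,fy=2.1,interpolation=cv2.INTER_CUBIC))
for n,p,z in (('tabtop',(290,222),174),('tip',(304,302),96),('tip',(298,302),96),('bar pivotend',(290,90),96)):print(n,wonz(w,*p,z).round(1))
plan(np.array([484,56,235.]),down(48.5),3,1)
E
```

```text
2.23 [481.1  34.3 237.4] [-1.797e+02 -1.000e-01  4.480e+01] F [0.5 0.8 0.6] T [-0.07  0.12 -0.04] op 91.8
tip proj scene [392.19231655 207.25681851] wristcam at [531.64817208  82.58591285 406.82878966]
tabtop [479.9  60.6 174. ]
tip [417.1  -7.6  96. ]
tip [413.2  -3.7  96. ]
bar pivotend [542.9 131.4  96. ]
[[1,0.54,-0.35,0.07,-0.002,-0.001,-0.02],[1,0.54,-0.34,0.08,-0.003,-0.001,-0.019],[1,0.55,-0.33,0.07,-0.002,-0.0,-0.02]]
```

View pics/w1z.png

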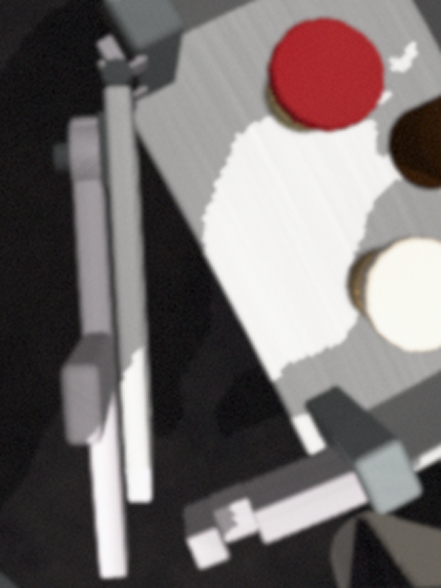

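```bash
python3 - <<'E'
from plan import *
w=cam('wrist')
C=lambda x,y:(250+x/2.1-.25,30+y/2.1-.25)
P={}
for n,p,z in (('noseA',(187,545),101),('noseB',(200,570),101),('noseC',(229,556),101),('noseD',(216,532),101),('blockoutL',(243,510),101),('blockoutR',(262,542),101),('blockbackR',(370,498),101),('tab',(82,403),174),('tabT',(82,365),174),('tabB',(82,440),174),('tip',(113,575),96),('post1',(355,475),117),('post2',(400,443),117),('post3',(420,490),117),('post4',(375,515),117)):
    P[n]=wonz(w,*C(*p),z)
for yaw in(-15,-16,-17):
  H=np.array([569,133]);e=np.radians(yaw);ex=np.array([np.cos(e),np.sin(e)]);ey=np.array([-ex[1],ex[0]])
  print(yaw,{k:(np.round([(v[:2]-H)@ex,(v[:2]-H)@ey+88]).tolist()) for k,v in P.items()})
d=P['tabT']-P['tabB'];print(d,np.degrees(np.arctan2(d[1],d[0]))-90);print(P['tab'],P['tip'])
d=P['post4']-P['post3'];print(d,np.degrees(np.arctan2(d[1],d[0])))
d=P['blockbackR']-P['blockoutR'];print(d,np.degrees(np.arctan2(d[1],d[0])))
E
```

```text
-15 {'noseA': [-77.0, -87.0], 'noseB': [-78.0, -100.0], 'noseC': [-64.0, -101.0], 'noseD': [-64.0, -88.0], 'blockoutL': [-49.0, -85.0], 'blockoutR': [-49.0, -102.0], 'blockbackR': [1.0, -108.0], 'tab': [-70.0, -2.0], 'tabT': [-64.0, 8.0], 'tabB': [-76.0, -12.0], 'tip': [-113.0, -86.0], 'post1': [-2.0, -89.0], 'post2': [20.0, -86.0], 'post3': [20.0, -109.0], 'post4': [-2.0, -109.0]}
-16 {'noseA': [-74.0, -89.0], 'noseB': [-75.0, -102.0], 'noseC': [-61.0, -102.0], 'noseD': [-61.0, -89.0], 'blockoutL': [-46.0, -86.0], 'blockoutR': [-45.0, -103.0], 'blockbackR': [4.0, -108.0], 'tab': [-68.0, -3.0], 'tabT': [-62.0, 7.0], 'tabB': [-74.0, -13.0], 'tip': [-110.0, -88.0], 'post1': [1.0, -89.0], 'post2': [23.0, -86.0], 'post3': [23.0, -108.0], 'post4': [2.0, -109.0]}
-17 {'noseA': [-71.0, -90.0], 'noseB': [-71.0, -103.0], 'noseC': [-57.0, -103.0], 'noseD': [-57.0, -90.0], 'blockoutL': [-43.0, -87.0], 'blockoutR': [-42.0, -104.0], 'blockbackR': [8.0, -108.0], 'tab': [-67.0, -4.0], 'tabT': [-61.0, 6.0], 'tabB': [-72.0, -14.0], 'tip': [-107.0, -90.0], 'post1': [4.0, -89.0], 'post2': [26.0, -85.0], 'post3': [26.0, -108.0], 'post4': [5.0, -109.0]}
[16.93913301 16.35902056  0.        ] -45.99809237355294
[478.37739061  64.26360423 174.        ] [414.83782685  -5.65590532  96.        ]
[-2.05608611e+01  5.57834098e+00  5.68434189e-14] 164.82055850664347
[ 4.63689747e+01 -1.86021337e+01  5.68434189e-14] -21.85948676278004
```

```bash
python3 - <<'E'
from plan import *
w=cam('wrist')
C=lambda x,y:(250+x/2.1-.25,30+y/2.1-.25)
q=[wonz(w,*C(*p),101)[:2] for p in ((229,556),(216,532),(243,510),(262,542))];N=sum(q)/4
for yaw in(-41.5,-42.5,-43.5):
  for T in((478.4,64.3),(482,60),(486,56)):
    e=np.radians(yaw);gx=np.array([np.cos(e),np.sin(e)]);gy=np.array([-gx[1],gx[0]])
    H=np.array(T)+14*gx+115*gy
    v=N-H;L=np.hypot(*v);b=np.degrees(np.arctan2(v[1],v[0]))+90 # direction of -gy axis when pointing along
    print(yaw,T,H.round(1),'N',N.round(1),'L',L.round(1),'latch yaw',(b+np.degrees(np.arcsin(14/L))).round(1))
plan(np.array([482,60,236.]),down(47.5),2,1)
E
```

```text
-41.5 (478.4, 64.3) [565.1 141.2] N [467.4 -27.8] L 195.2 latch yaw -25.9
-41.5 (482, 60) [568.7 136.9] N [467.4 -27.8] L 193.4 latch yaw -27.5
-41.5 (486, 56) [572.7 132.9] N [467.4 -27.8] L 192.1 latch yaw -29.1
-42.5 (478.4, 64.3) [566.4 139.6] N [467.4 -27.8] L 194.6 latch yaw -26.5
-42.5 (482, 60) [570.  135.3] N [467.4 -27.8] L 192.8 latch yaw -28.0
-42.5 (486, 56) [574.  131.3] N [467.4 -27.8] L 191.6 latch yaw -29.6
-43.5 (478.4, 64.3) [567.7 138.1] N [467.4 -27.8] L 193.9 latch yaw -27.0
-43.5 (482, 60) [571.3 133.8] N [467.4 -27.8] L 192.2 latch yaw -28.6
-43.5 (486, 56) [575.3 129.8] N [467.4 -27.8] L 191.1 latch yaw -30.2
[[1,0.86,-0.71,0.06,-0.003,-0.001,-0.02],[1,0.87,-0.68,0.06,-0.004,-0.001,-0.02]]
```

Request:
jog_arm:
  deltas:
    - [[1,0.9,-0.7,0.05,0,0,-0.02],[1,0.9,-0.7,0.05,0,0,-0.02],[1,0,0,2,0,0,0],[1,0,0,2,0,0,0],[1,0,0,2,0,0,0],[1,0,0,1,0,0,0],[1,0,0,0,0,0,0]]

```text
time: 3.02
tool_pos: [482.4, 77.3, 165.1]
orientation: [-179.6, -0.6, 49.1]
contact_force: [-0.3, -0.8, 0.6]
opening: 91.9
```

```bash
python3 - <<'E'
from plan import *
st()
for n in('scene','side','wrist'):cam(n,n+'2.png')
a=cv2.imread('pics/scene2.png')[130:330,230:450];b=cv2.imread('pics/side2.png')[130:330,250:470]
cv2.imwrite('pics/z2.png',cv2.resize(np.hstack([a,b]),None,fx=1.8,fy=1.8,interpolation=cv2.INTER_CUBIC))
E
```

```text
3.02 [482.4  77.3 165.1] [-179.6   -0.6   49.1] F [-0.3 -0.8  0.6] T [-0.09  0.15  0.02] op 91.9
```

View pics/z2.png

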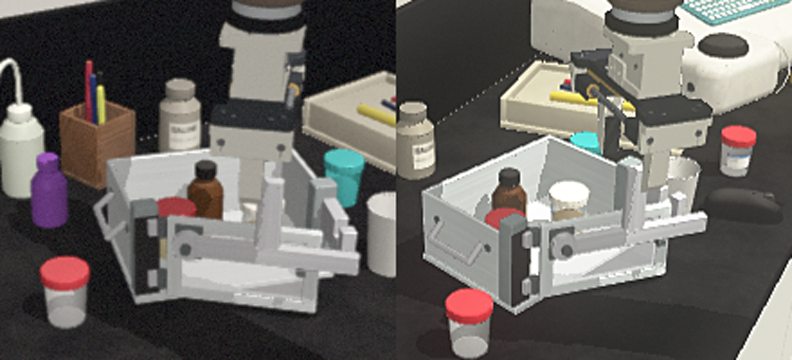

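View pics/wrist2.png

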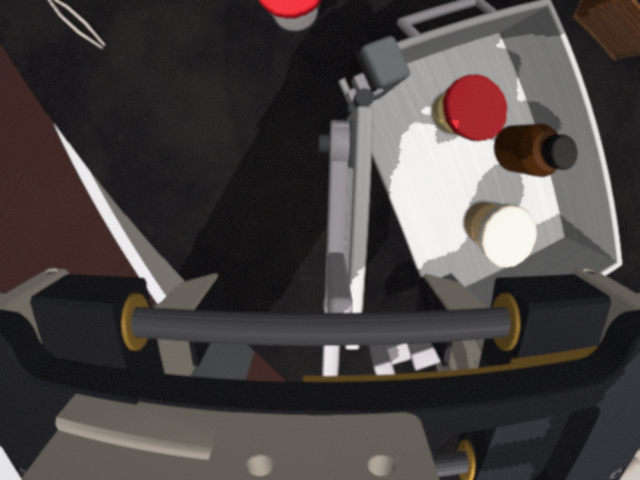

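Request:
jog_arm:
  deltas:
    - [[1,-0.6,0.2,0.3,0,0,0],[1,-0.3,0.1,0.1,0,0,0],[1,-0.1,0,0,0,0,0.01],[1,0,0,0,0,0,0],[1,0,0,0,0,0,0]]

```text
time: 3.58
tool_pos: [482.2, 66.7, 166.7]
orientation: [-179.9, -1.0, 48.4]
contact_force: [-0.0, -0.1, -0.1]
opening: 91.8
```

```bash
python3 - <<'E'
from plan import *
st();cam('wrist','wrist3.png')
s=env.state();print((np.array([480,62])-s['tool_pos'][:2]))
E
```

```text
3.58 [482.2  66.7 166.7] [-179.9   -1.    48.4] F [-0.  -0.1 -0.1] T [-0.14  0.07 -0.01] op 91.8
[-2.18915346 -4.70519789]
```

View pics/wrist3.png

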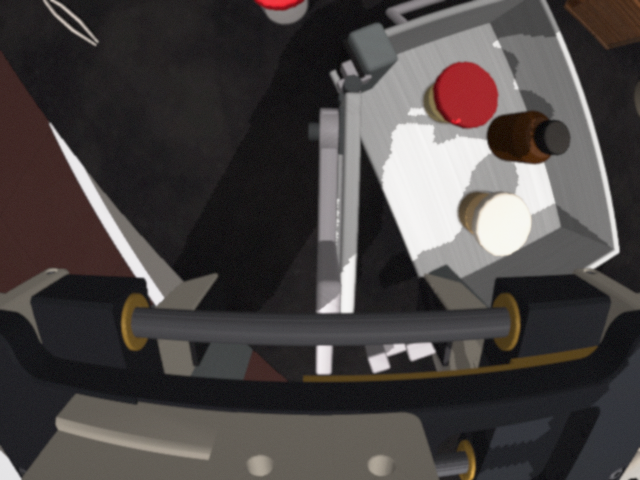

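Request:
jog_arm:
  deltas:
    - [[1,-0.3,0.1,0.4,0,0.01,0.0],[1,-0.1,0,0.3,0,0,0],[1,0,0,0.1,0,0,0],[1,0,0,0,0,0,0]]

```text
time: 3.97
tool_pos: [480.5, 62.6, 158.2]
orientation: [-180.0, -1.7, 48.4]
contact_force: [-0.9, 0.0, -0.4]
opening: 92.2
```

```bash
python3 - <<'E'
from plan import *
st()
cam('scene','scene4.png');cam('side','side4.png')
a=cv2.imread('pics/scene4.png')[180:310,280:440];b=cv2.imread('pics/side4.png')[180:310,290:450]
cv2.imwrite('pics/z4.png',cv2.resize(np.hstack([a,b]),None,fx=2.5,fy=2.5,interpolation=cv2.INTER_CUBIC))
E
```

```text
3.97 [480.5  62.6 158.2] [-180.    -1.7   48.4] F [-0.9  0.  -0.4] T [-0.15  0.16  0.02] op 92.2
```

View pics/z4.png

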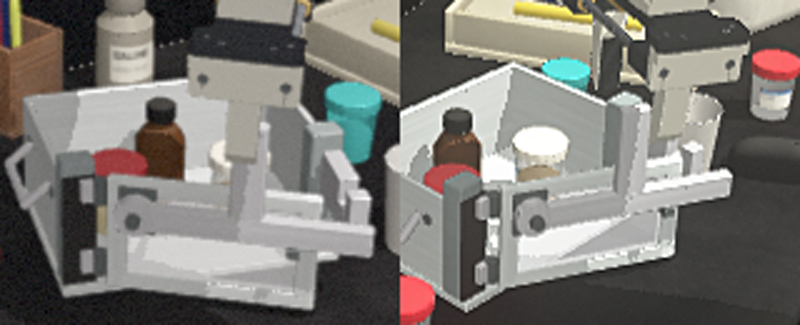

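```bash
python3 - <<'E'
from plan import *
s=env.state();R=Ro.from_euler('xyz',s['orientation'],degrees=True);P=np.array(s['tool_pos'])
a=cam('scene');b=cam('side')
A=a['image'][:,:,::-1].copy();B=b['image'][:,:,::-1].copy()
for y in(-46,0,46):
  for z in(-20,6,25):
    Q=P+R.apply([0,y,z])
    for im,c in((A,a),(B,b)):
      cv2.circle(im,tuple(int(round(v)) for v in proj(c,Q)),1,(0,0,255) if y>0 else (0,255,0) if y==0 else (255,0,0),-1)
cv2.imwrite('pics/z5.png',cv2.resize(np.hstack([A[160:310,290:440],B[160:310,310:460]]),None,fx=2.66,fy=2.66,interpolation=cv2.INTER_CUBIC))
E
```

```text
(no output)
```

View pics/z5.png

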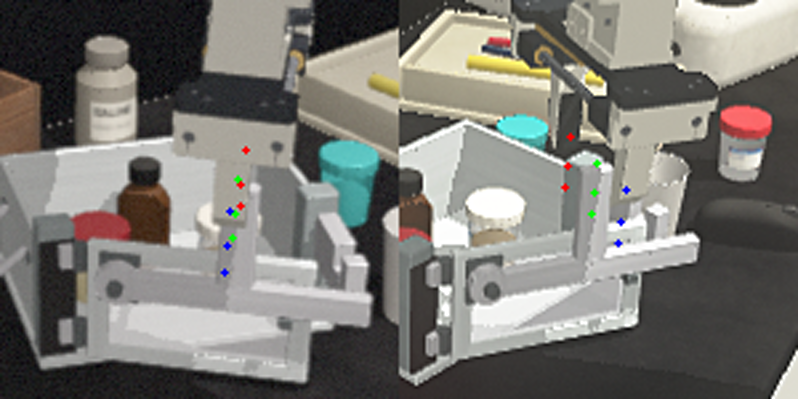

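```bash
python3 - <<'E'
from plan import *
a=cam('scene');b=cam('side');st()
print(two(a,(375.5,241.5),b,(394.5,235.5)))
s=env.state();R=Ro.from_euler('xyz',s['orientation'],degrees=True);P=np.array(s['tool_pos'])
for y in(-46,46):print(P+R.apply([0,y,25]))
def Z(im,x0,y0,w,h):return cv2.resize(im[y0:y0+h,x0:x0+w,::-1],None,fx=5,fy=5,interpolation=cv2.INTER_CUBIC)
cv2.imwrite('pics/a6.png',np.hstack([Z(a['image'],345,180,70,110),Z(b['image'],350,170,80,110)]))
E
```

```text
4.27 [481.   63.1 158.7] [180.   -1.8  48.4] F [-0.6 -0.1  0.3] T [-0.1   0.2   0.03] op 91.6
(array([444.54982981,  96.02701788, 173.35643602]), np.float64(4.258020210444516))
[447.11321174  94.15311854 133.70884075]
[515.95101033  33.11741245 133.71698637]
```

View pics/a6.png

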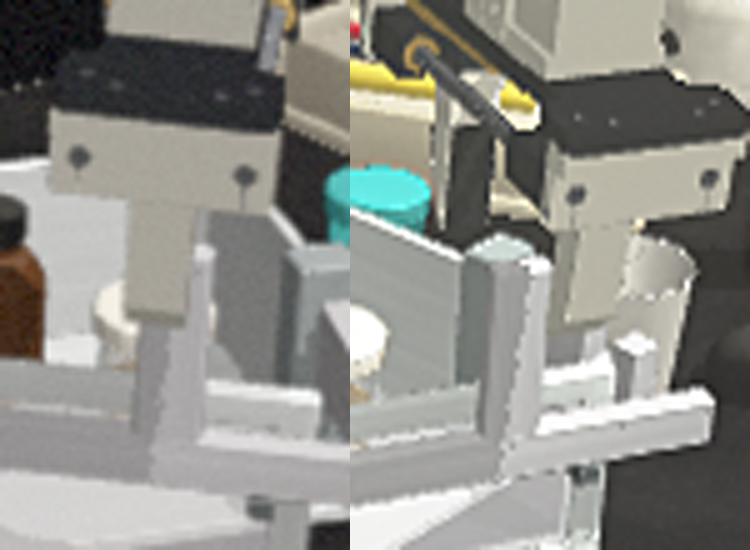

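```bash
python3 - <<'E'
from plan import *
print(env.tips_ahead)
w=cam('wrist')
s=env.state();R=Ro.from_euler('xyz',s['orientation'],degrees=True);P=np.array(s['tool_pos'])
im=w['image'][:,:,::-1].copy()
for y in(-46,0,46):
  for x in(-9.5,9.5):
   for z in(-14,25):
    q=wproj(w,P+R.apply([x,y,z]));print(x,y,z,q.round())
E
```

```text
25.0
-9.5 -46 -14 [223. 314.]
-9.5 -46 25 [239. 283.]
9.5 -46 -14 [219. 277.]
9.5 -46 25 [237. 252.]
-9.5 0 -14 [320. 316.]
-9.5 0 25 [320. 284.]
9.5 0 -14 [320. 278.]
9.5 0 25 [320. 252.]
-9.5 46 -14 [416. 314.]
-9.5 46 25 [400. 283.]
9.5 46 -14 [420. 277.]
9.5 46 25 [402. 252.]
```

Request:
jog_arm:
  deltas:
    - [[0,0,0,0,0,0,0],[0,0,0,0,0,0,0],[0,0,0,0,0,0,0],[0,0,0,0,0,0,0]]
  force: 10

```text
time: 4.65
tool_pos: [481.2, 63.3, 158.9]
orientation: [180.0, -1.8, 48.5]
contact_force: [0.4, 0.2, 0.5]
opening: 69.7
```

```bash
python3 - <<'E'
from plan import *
st();a=cam('scene');b=cam('side');cam('wrist','w7.png')
def Z(im,x0,y0,w,h):return cv2.resize(im[y0:y0+h,x0:x0+w,::-1],None,fx=5,fy=5,interpolation=cv2.INTER_CUBIC)
cv2.imwrite('pics/a7.png',np.hstack([Z(a['image'],345,180,70,110),Z(b['image'],350,170,80,110)]))
E
```

```text
4.65 [481.2  63.3 158.9] [180.   -1.8  48.5] F [0.4 0.2 0.5] T [-0.11  0.13 -0.04] op 69.7
```

View pics/a7.png

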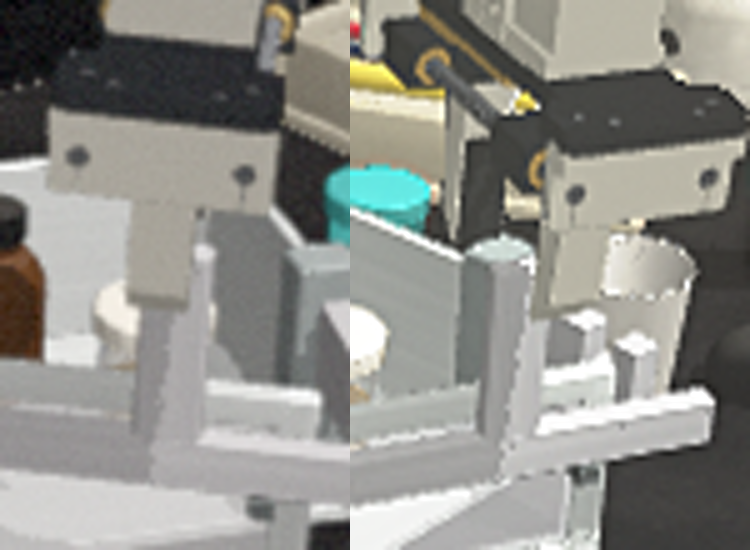

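View pics/w7.png

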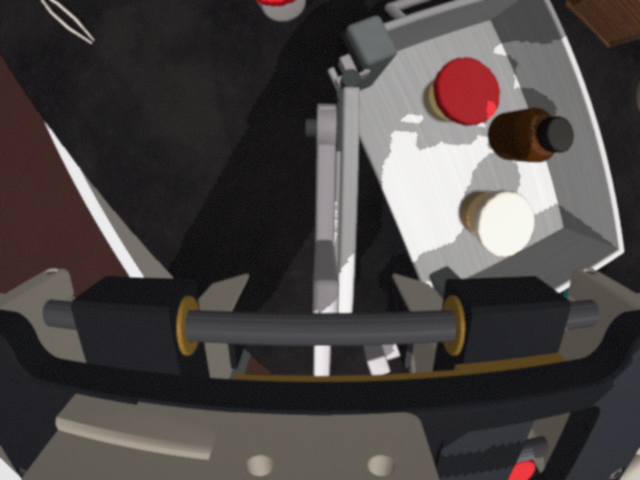

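Request:
jog_arm:
  deltas:
    - [[-0.75,0,0,0,0,0,0],[-0.75,0,0,0,0,0,0],[-0.75,0,0,0,0,0,0],[-0.75,0,0,0,0,0,0],[-0.75,0,0,0,0,0,0],[-0.75,0,0,0,0,0,0],[-0.75,0,0,0,0,0,0],[-0.75,0,0,0,0,0,0],[-0.75,0,0,0,0,0,0]]
  force: 5

```text
time: 5.55
tool_pos: [481.4, 63.1, 158.9]
orientation: [180.0, -1.8, 48.4]
contact_force: [0.4, -1.8, 0.1]
opening: 12.5
```

```bash
python3 - <<'E'
from plan import *
st();a=cam('scene');b=cam('side');cam('wrist','w8.png')
def Z(im,x0,y0,w,h):return cv2.resize(im[y0:y0+h,x0:x0+w,::-1],None,fx=5,fy=5,interpolation=cv2.INTER_CUBIC)
cv2.imwrite('pics/a8.png',np.hstack([Z(a['image'],345,180,70,110),Z(b['image'],350,170,80,110)]))
E
```

```text
5.55 [481.4  63.1 158.9] [180.   -1.8  48.4] F [ 0.4 -1.8  0.1] T [-0.1   0.1  -0.08] op 12.5
```

View pics/a8.png

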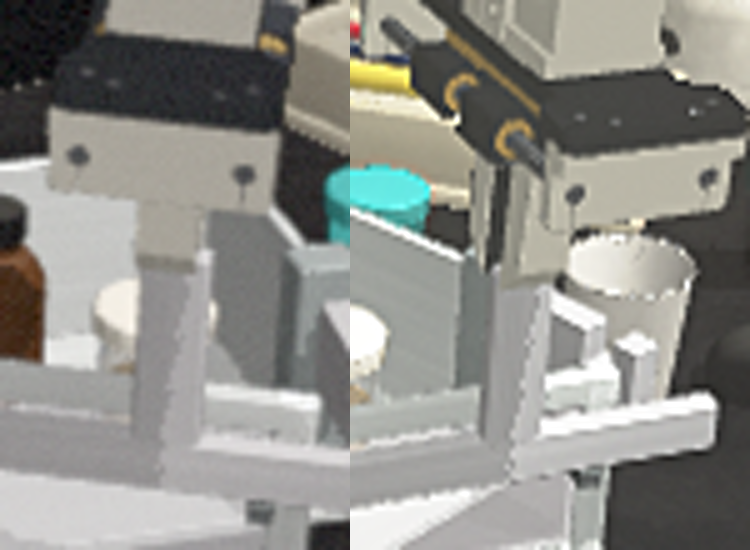

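Request:
jog_arm:
  deltas:
    - [[0,0,0,0,0,0,0],[0,0,0,0,0,0,0],[0,0,0,0,0,0,0],[0,0,0,0,0,0,0],[0,0,0,0,0,0,0],[0,0,0,0.5,0,0.01,0],[0,0,0,0.6,0,0.01,0],[0,0,0,0.6,0,0.01,0],[0,0,0,0.3,0,0,0],[0,0,0,0.1,0,0,0],[0,0,0,0,0,0,0]]

```text
time: 6.62
tool_pos: [481.1, 63.7, 135.0]
orientation: [-180.0, -3.6, 48.4]
contact_force: [-0.3, 0.2, 0.2]
opening: 46.1
```

```bash
cat >> plan.py <<'E'
def pics(tag):
    a=cam('scene');b=cam('side')
    def Z(im,x0,y0,w,h):return cv2.resize(im[y0:y0+h,x0:x0+w,::-1],None,fx=5,fy=5,interpolation=cv2.INTER_CUBIC)
    cv2.imwrite('pics/%s.png'%tag,np.hstack([Z(a['image'],345,180,75,110),Z(b['image'],345,170,85,110)]));return a,b
E
python3 -c "
from plan import *
st();pics('a9')"
```

```text
6.62 [481.1  63.7 135. ] [-180.    -3.6   48.4] F [-0.3  0.2  0.2] T [-0.14  0.19  0.09] op 46.1
```

View pics/a9.png

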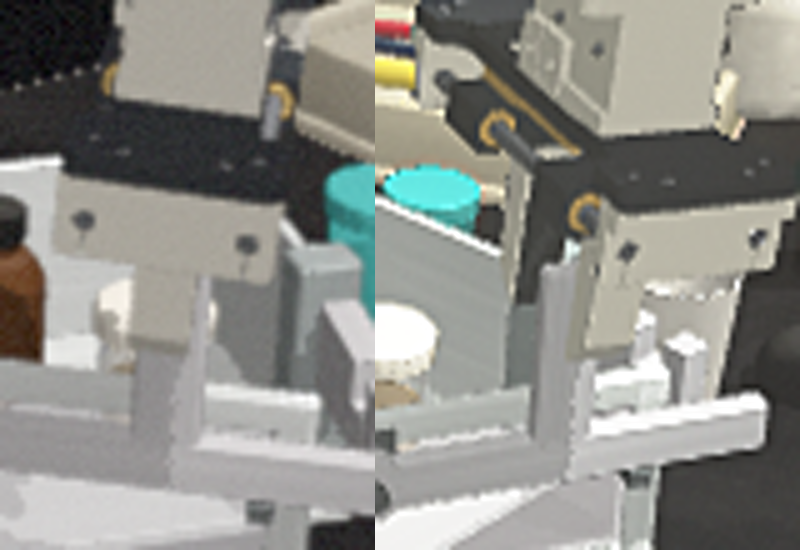

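Request:
jog_arm:
  deltas:
    - [[-0.3,0,0,0.1,0,-0.03,0],[-0.5,0,0,0,0,-0.02,0],[-0.9,0,0,0,0,-0.01,0],[-0.9,0,0,0,0,0,0],[-0.9,0,0,0,0,0,0],[-0.9,0,0,0,0,0,0],[-0.9,0,0,0,0,0,0],[-0.9,0,0,0,0,0,0]]
  force: 25

```text
time: 7.38
tool_pos: [483.3, 63.5, 135.3]
orientation: [179.9, -0.2, 48.4]
contact_force: [0.7, -1.3, -2.4]
opening: 12.2
```

```bash
python3 -c "
from plan import *
st();pics('a10')"
```

```text
7.38 [483.3  63.5 135.3] [179.9  -0.2  48.4] F [ 0.7 -1.3 -2.4] T [-0.08 -0.24 -0.22] op 12.2
```

View pics/a10.png

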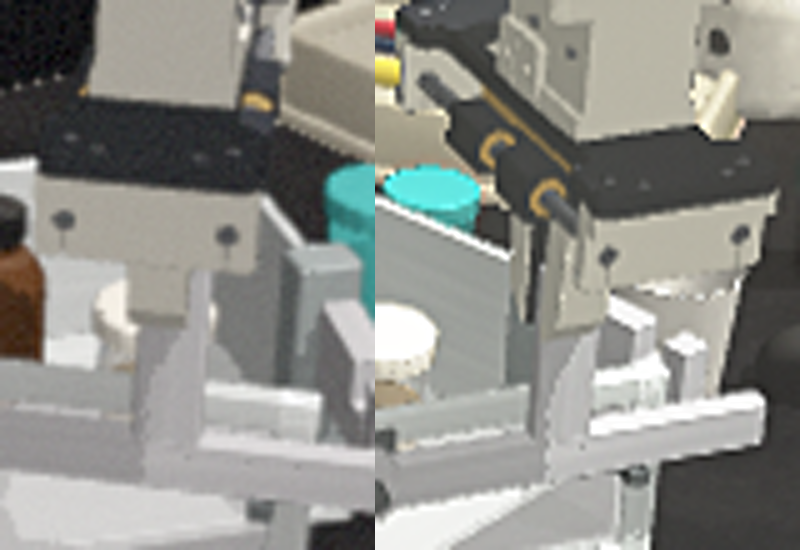

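Request:
jog_arm:
  deltas:
    - [[-0.9,0.1,0,-0.15,0,-0.02,0],[-0.9,0.15,0,-0.2,0,-0.025,0],[-0.9,0.15,0,-0.2,0,-0.025,0],[-0.9,0.15,0,-0.2,0,-0.025,0],[-0.9,0.1,0,-0.1,0,-0.01,0],[-0.9,0,0,0,0,0,0]]

```text
time: 7.98
tool_pos: [487.4, 67.8, 143.9]
orientation: [179.8, 6.4, 48.2]
contact_force: [0.9, -1.3, -1.0]
opening: 12.0
```

```bash
python3 -c "
from plan import *
st();pics('a11')"
```

```text
7.98 [487.4  67.8 143.9] [179.8   6.4  48.2] F [ 0.9 -1.3 -1. ] T [-0.18 -0.04 -0.1 ] op 12.0
```

View pics/a11.png

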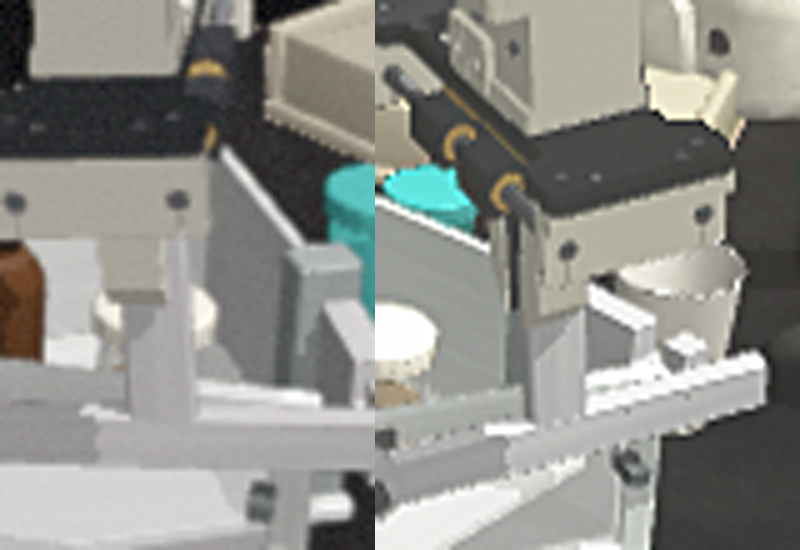

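Request:
jog_arm:
  deltas:
    - [[-0.9,0.1,0,-0.15,0,-0.02,0],[-0.9,0.15,0,-0.22,0,-0.03,0],[-0.9,0.15,0,-0.22,0,-0.03,0],[-0.9,0.15,0,-0.22,0,-0.03,0],[-0.9,0.15,0,-0.22,0,-0.03,0],[-0.9,0.15,0,-0.22,0,-0.03,0],[-0.9,0.1,0,-0.1,0,-0.015,0],[-0.9,0,0,0,0,0,0]]

```text
time: 8.75
tool_pos: [496.1, 76.6, 156.7]
orientation: [179.7, 17.4, 47.9]
contact_force: [1.4, -3.0, -0.0]
opening: 12.2
```

```bash
python3 -c "
from plan import *
st();pics('a12')"
```

```text
8.75 [496.1  76.6 156.7] [179.7  17.4  47.9] F [ 1.4 -3.  -0. ] T [-0.07 -0.01 -0.09] op 12.2
```

View pics/a12.png

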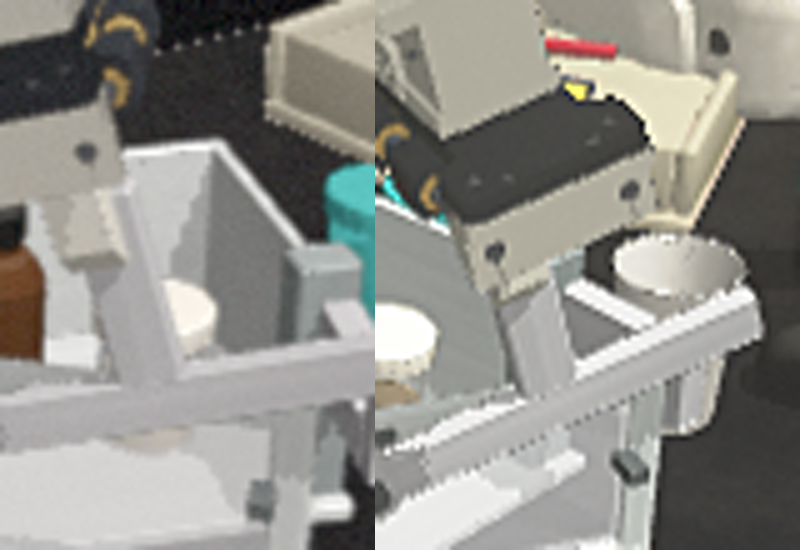

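```bash
cat >> plan.py <<'E'
def swing(deg,n,H=(568,137),grip=-0.9):
    s=env.state();P=np.array(s['tool_pos']);R=Ro.from_euler('xyz',s['orientation'],degrees=True)
    Z=Ro.from_euler('z',deg/n,degrees=True);h=np.array([H[0],H[1],0])
    P1=h+Z.apply(P-h);print(n,'x row',np.round(R.inv().apply(P1-P)/10,3),np.round((R.inv()*Z*R).as_rotvec(),4))
E
python3 -c "
from plan import *
st();swing(12,8)"
```

```text
8.85 [496.   76.4 156.5] [179.7  17.3  47.9] F [ 0.3 -0.7  0. ] T [ 0.11 -0.1  -0.1 ] op 11.6
8 x row [-0.029  0.244  0.01 ] [-0.0078  0.0001 -0.025 ]
```

Request:
jog_arm:
  deltas:
    - [[-0.9,-0.03,0.12,0.01,-0.004,0,-0.013],[-0.9,-0.03,0.24,0.01,-0.008,0,-0.025],[-0.9,-0.03,0.24,0.01,-0.008,0,-0.025],[-0.9,-0.03,0.24,0.01,-0.008,0,-0.025],[-0.9,-0.03,0.24,0.01,-0.008,0,-0.025],[-0.9,-0.03,0.24,0.01,-0.008,0,-0.025],[-0.9,-0.03,0.24,0.01,-0.008,0,-0.025],[-0.9,-0.03,0.12,0,-0.004,0,-0.013],[-0.9,0,0,0,0,0,0]]

```text
time: 9.6
tool_pos: [509.0, 62.8, 156.3]
orientation: [179.6, 17.1, 59.5]
contact_force: [2.0, -2.1, -2.1]
opening: 11.7
```

```bash
python3 -c "
from plan import *
st();pics('a13');cam('wrist','w13.png')
R=Ro.from_euler('xyz',env.state()['orientation'],degrees=True).as_matrix();print('gate yaw',np.degrees(np.arctan2(R[1,1],R[0,1])),'tilt',np.degrees(np.arcsin(-R[2,0])))"
```

```text
9.6 [509.   62.8 156.3] [179.6  17.1  59.5] F [ 2.  -2.1 -2.1] T [ 0.31 -0.21 -0.07] op 11.7
gate yaw -30.467577759933924 tilt 17.066211431529158
```

View pics/a13.png

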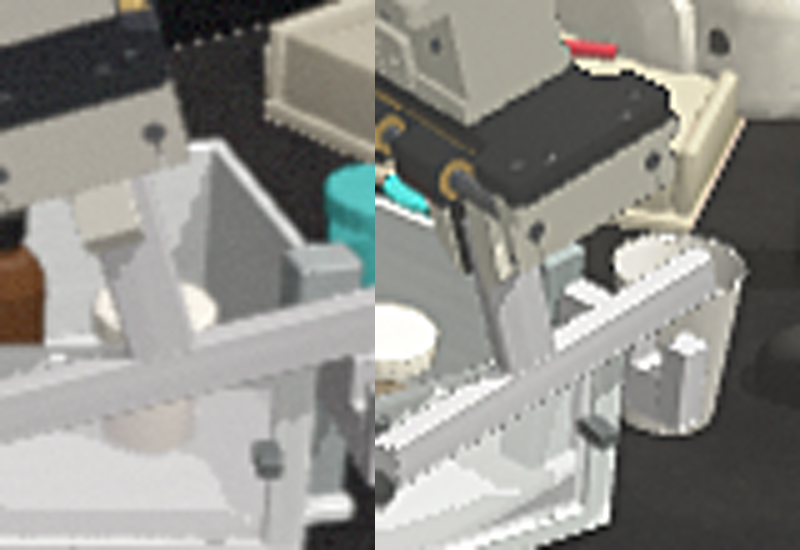

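View pics/w13.png

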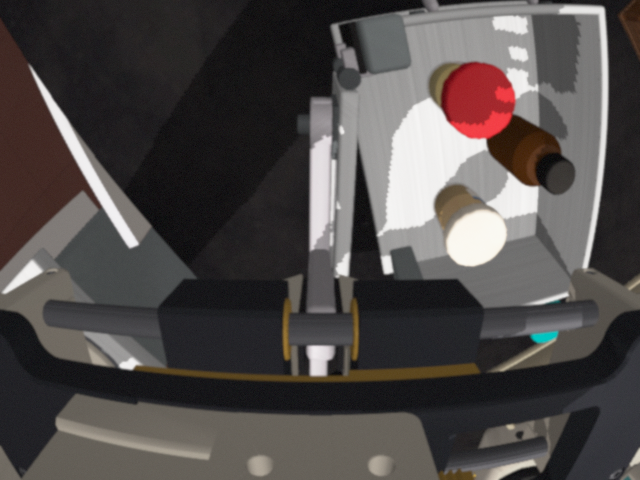

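Request:
jog_arm:
  deltas:
    - [[-0.9,-0.03,0.12,0.01,-0.004,0,-0.013],[-0.9,-0.03,0.22,0.01,-0.008,0,-0.023],[-0.9,-0.03,0.2,0.01,-0.006,0,-0.02],[-0.9,-0.01,0.1,0,-0.003,0,-0.01],[-0.9,0,0,0,0,0,0]]

```text
time: 10.17
tool_pos: [514.5, 58.5, 156.4]
orientation: [179.6, 17.1, 63.8]
contact_force: [2.2, -1.0, -1.8]
opening: 12.0
```

```bash
cat >> plan.py <<'E'
def gy():
    R=Ro.from_euler('xyz',env.state()['orientation'],degrees=True).as_matrix();print('gate yaw %.2f tilt %.2f deg %.3f rad'%(np.degrees(np.arctan2(R[1,1],R[0,1])),np.degrees(np.arcsin(-R[2,0])),np.arcsin(-R[2,0])))
E
python3 -c "
from plan import *
st();gy()
a=cam('scene');b=cam('side')
cv2.imwrite('pics/z14.png',np.hstack([cv2.resize(c['image'][y:y+110,x:x+90,::-1],None,fx=4.4,fy=4.4,interpolation=cv2.INTER_CUBIC) for c,x,y in((a,355,200),(b,355,190))]))"
```

```text
10.17 [514.5  58.5 156.4] [179.6  17.1  63.8] F [ 2.2 -1.  -1.8] T [ 0.27 -0.17 -0.08] op 12.0
gate yaw -26.08 tilt 17.11 deg 0.299 rad
```

View pics/z14.png

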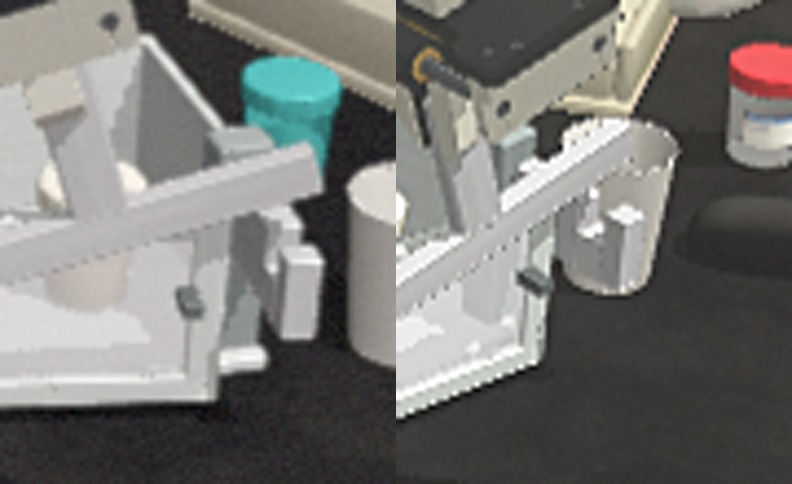

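Request:
jog_arm:
  deltas:
    - [[-0.9,-0.1,0,0.12,0,0.015,0],[-0.9,-0.15,0,0.2,0,0.025,0],[-0.9,-0.12,0,0.18,0,0.02,0],[-0.9,-0.1,0,0.12,0,0.015,0],[-0.9,-0.05,0,0.05,0,0.005,0],[-0.9,0,0,0,0,0,0]]

```text
time: 10.77
tool_pos: [511.6, 52.9, 150.5]
orientation: [179.5, 11.8, 63.7]
contact_force: [2.8, -0.4, -4.5]
opening: 12.2
```

```bash
cat > look.py <<'E'
from plan import *
import sys
st();gy()
a=cam('scene');b=cam('side')
cv2.imwrite('pics/%s.png'%sys.argv[1],np.hstack([cv2.resize(c['image'][y:y+110,x:x+90,::-1],None,fx=4.4,fy=4.4,interpolation=cv2.INTER_CUBIC) for c,x,y in((a,355,200),(b,355,190))]))
E
python3 look.py z15
```

```text
10.77 [511.6  52.9 150.5] [179.5  11.8  63.7] F [ 2.8 -0.4 -4.5] T [ 0.49 -0.37 -0.08] op 12.2
gate yaw -26.20 tilt 11.85 deg 0.207 rad
```

View pics/z15.png

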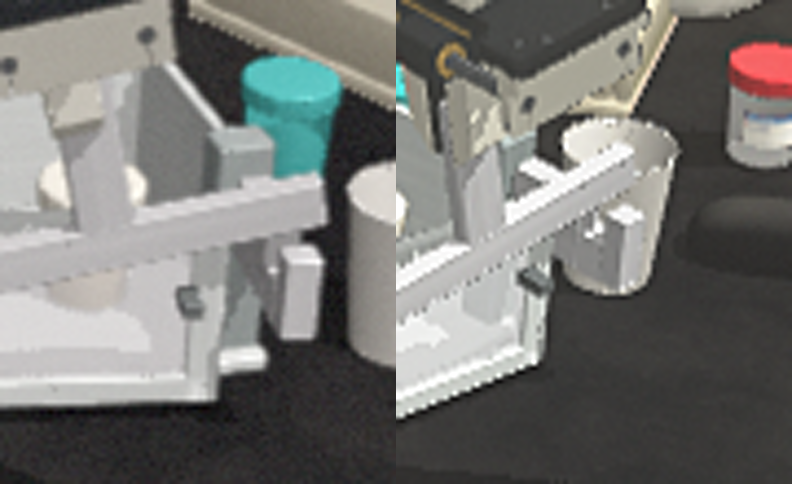

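Request:
jog_arm:
  deltas:
    - [[-0.9,-0.08,0,0.1,0,0.012,0],[-0.9,-0.08,0,0.1,0,0.012,0],[-0.9,-0.04,0,0.05,0,0.006,0],[-0.9,0,0,0,0,0,0]]

```text
time: 11.2
tool_pos: [510.7, 51.2, 148.3]
orientation: [179.6, 10.1, 63.8]
contact_force: [3.2, 0.4, -4.0]
opening: 12.0
```

```bash
python3 look.py z16
```

```text
11.2 [510.7  51.2 148.3] [179.6  10.1  63.8] F [ 3.2  0.4 -4. ] T [ 0.51 -0.39 -0.05] op 12.0
gate yaw -26.10 tilt 10.07 deg 0.176 rad
```

View pics/z16.png

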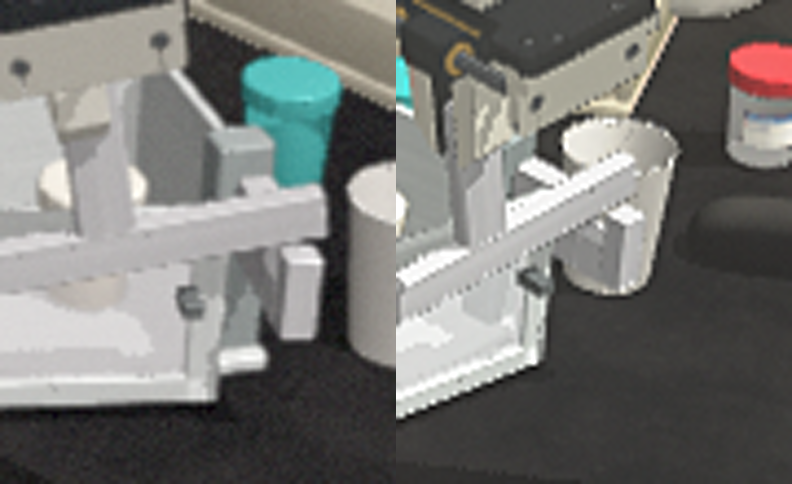

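Request:
jog_arm:
  deltas:
    - [[-0.9,-0.08,0,0.1,0,0.012,0],[-0.9,-0.06,0,0.08,0,0.01,0],[-0.9,0,0,0,0,0,0]]

```text
time: 11.55
tool_pos: [510.7, 49.9, 147.0]
orientation: [179.5, 8.7, 63.9]
contact_force: [3.6, 0.5, -7.2]
opening: 12.0
```

```bash
python3 look.py z17
```

```text
11.55 [510.7  49.9 147. ] [179.5   8.7  63.9] F [ 3.6  0.5 -7.2] T [ 0.36 -0.52  0.01] op 12.0
gate yaw -25.99 tilt 8.72 deg 0.152 rad
```

View pics/z17.png

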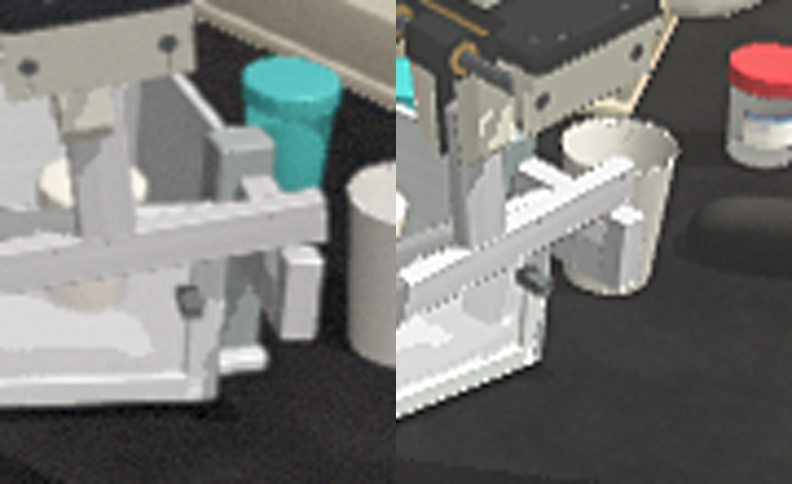

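```bash
python3 - <<'E'
from plan import *
a=cam('scene');b=cam('side')
f=lambda p:(355+p[0]/4.4-.4,200+p[1]/4.4-.4)
g=lambda p:(355+(p[0]-396)/4.4-.4,190+p[1]/4.4-.4)
for n,p,q in(('tip top outer',(322,193),(633,162)),('tip bottom outer',(326,240),(632,197)),('nose top outer R',(322,253),(642,217)),('nose outer L',(285,248),(608,210)),('block/post L',(245,182),(520,162))):
    P,e=two(a,f(p),b,g(q));print(n,P.round(1),round(e,1))
E
```

```text
tip top outer [461.4 -41.5 123.8] 2.8
tip bottom outer [461.5 -47.  100. ] 0.5
nose top outer R [452.4 -36.7  98.5] 4.8
nose outer L [467.4 -29.1  98.9] 0.8
block/post L [524.3 -52.2  99.4] 2.3
```

Request:
jog_arm:
  deltas:
    - [[-0.9,-0.06,0,0.1,0,0.01,0],[-0.9,-0.06,0,0.1,0,0.01,0],[-0.9,0,0,0,0,0,0]]

```text
time: 12.0
tool_pos: [510.2, 48.4, 145.3]
orientation: [179.5, 7.6, 64.0]
contact_force: [3.5, 0.3, -5.6]
opening: 11.7
```

```bash
python3 look.py z18
```

```text
12.0 [510.2  48.4 145.3] [179.5   7.6  64. ] F [ 3.5  0.3 -5.6] T [ 0.36 -0.62  0.01] op 11.7
gate yaw -25.96 tilt 7.57 deg 0.132 rad
```

View pics/z18.png

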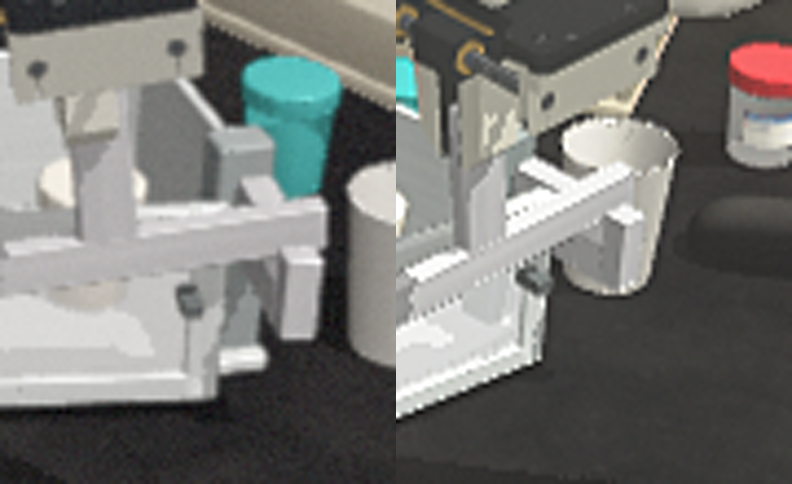

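Request:
jog_arm:
  deltas:
    - [[-0.9,-0.06,0,0.1,0,0.012,0],[-0.9,-0.06,0,0.1,0,0.012,0],[-0.9,-0.04,0,0.06,0,0.006,0],[-0.9,0,0,0,0,0,0]]

```text
time: 12.43
tool_pos: [509.5, 46.8, 143.1]
orientation: [179.5, 5.7, 64.0]
contact_force: [4.8, 0.4, -5.2]
opening: 12.1
```

```bash
python3 look.py z19
```

```text
12.43 [509.5  46.8 143.1] [179.5   5.7  64. ] F [ 4.8  0.4 -5.2] T [ 0.27 -0.53  0.05] op 12.1
gate yaw -25.92 tilt 5.72 deg 0.100 rad
```

View pics/z19.png

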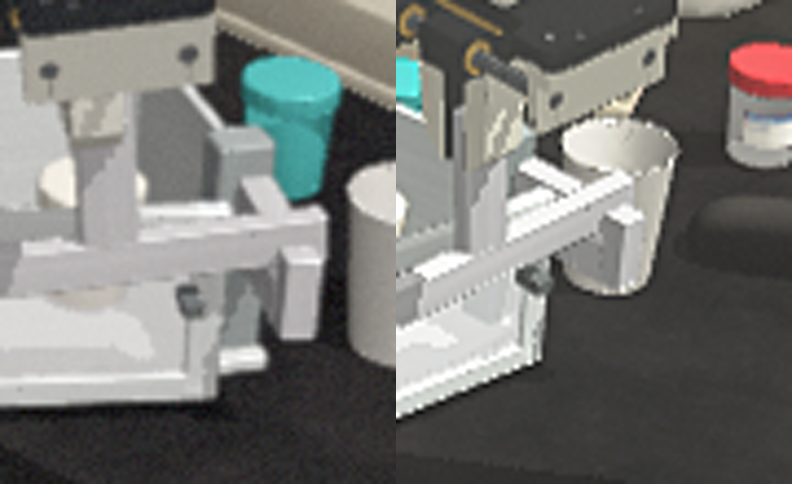

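The nose now covers the bar at (300,255) in the scene view, so the bar is down in the notch. I'll keep lowering it to the floor.

Request:
jog_arm:
  deltas:
    - [[-0.9,-0.05,0,0.09,0,0.01,0],[-0.9,-0.05,0,0.09,0,0.01,0],[-0.9,-0.02,0,0.04,0,0.005,0],[-0.9,0,0,0,0,0,0]]

```text
time: 12.87
tool_pos: [508.8, 45.5, 141.1]
orientation: [179.5, 4.2, 64.1]
contact_force: [4.7, 0.1, -5.0]
opening: 11.5
```

```bash
python3 look.py z20
```

```text
12.87 [508.8  45.5 141.1] [179.5   4.2  64.1] F [ 4.7  0.1 -5. ] T [ 0.21 -0.4  -0.01] op 11.5
gate yaw -25.89 tilt 4.21 deg 0.073 rad
```

View pics/z20.png

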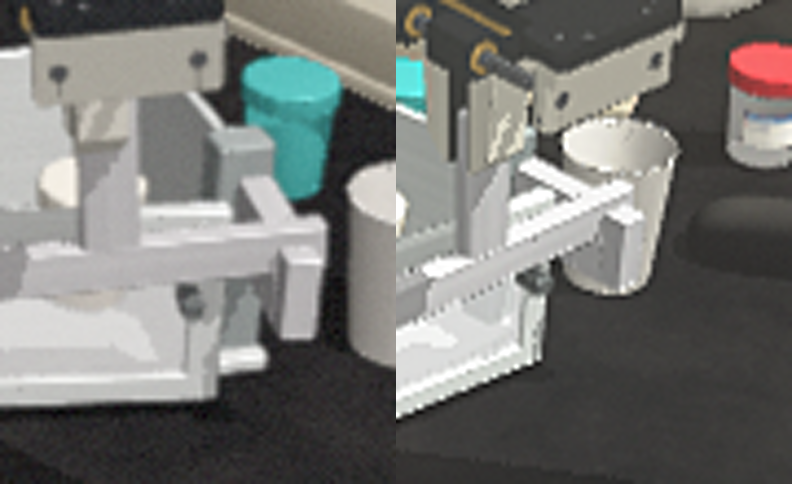

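Request:
jog_arm:
  deltas:
    - [[-0.9,-0.04,0,0.08,0,0.008,0],[-0.9,-0.03,0,0.06,0,0.006,0],[-0.9,0,0,0,0,0,0]]

```text
time: 13.22
tool_pos: [508.4, 44.7, 139.9]
orientation: [179.5, 3.4, 64.1]
contact_force: [2.9, -0.7, -4.1]
opening: 12.2
```

```bash
python3 -c "
from plan import *
st();gy()"
```

```text
13.22 [508.4  44.7 139.9] [179.5   3.4  64.1] F [ 2.9 -0.7 -4.1] T [ 0.13 -0.41 -0.02] op 12.2
gate yaw -25.86 tilt 3.40 deg 0.059 rad
```

Request:
jog_arm:
  deltas:
    - [[-0.9,-0.02,0,0.08,0,0.006,0],[-0.9,-0.02,0,0.08,0,0.006,0],[-0.9,0,0,0,0,0,0]]

```text
time: 13.47
tool_pos: [508.4, 44.8, 139.7]
orientation: [179.5, 2.6, 64.2]
contact_force: [4.7, 0.1, -7.3]
opening: 11.5
```

```bash
python3 look.py z21
```

```text
13.47 [508.4  44.8 139.7] [179.5   2.6  64.2] F [ 4.7  0.1 -7.3] T [-0.18 -0.45  0.  ] op 11.5
gate yaw -25.82 tilt 2.59 deg 0.045 rad
```

View pics/z21.png

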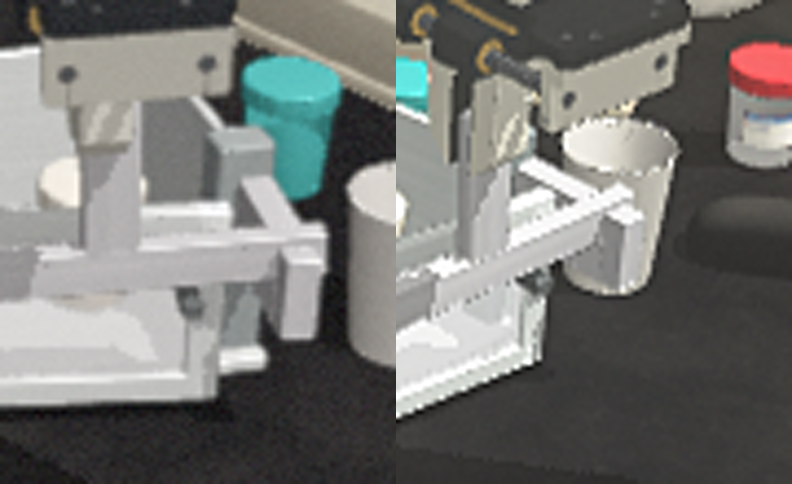

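Request:
jog_arm:
  deltas:
    - [[-0.5,0,0,0,0,0,0],[-0.3,0,0,0,0,0,0],[0.2,0,0,0,0,0,0],[0.3,0,0,0,0,0,0],[0.3,0,0,0,0,0,0],[0.3,0,0,0,0,0,0]]

```text
time: 14.07
tool_pos: [505.6, 45.1, 138.9]
orientation: [179.8, 2.8, 64.2]
contact_force: [0.4, -0.6, -0.0]
opening: 47.4
```

```bash
python3 look.py z22
```

```text
14.07 [505.6  45.1 138.9] [179.8   2.8  64.2] F [ 0.4 -0.6 -0. ] T [-0.06  0.11 -0.01] op 47.4
gate yaw -25.75 tilt 2.79 deg 0.049 rad
```

View pics/z22.png

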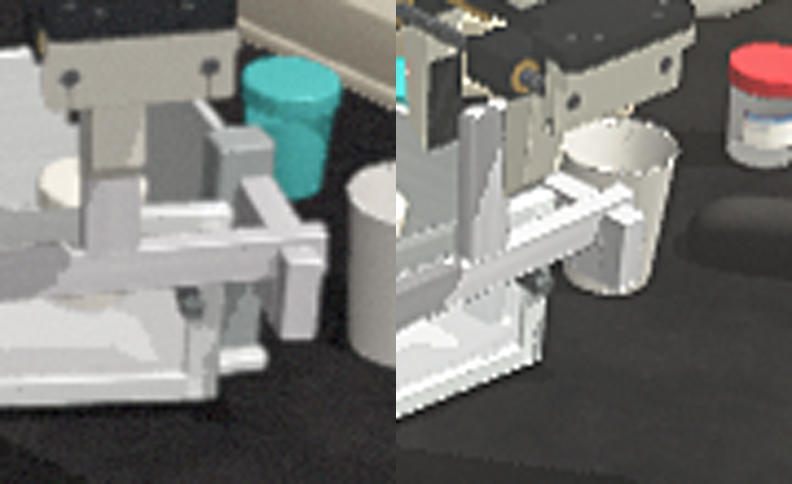

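Request:
jog_arm:
  deltas:
    - [[0.3,0,0,-0.5,0,0,0],[0.3,0,0,-1,0,0,0],[0.3,0,0,-1.5,0,0,0],[0.3,0,0,-2,0,0,0],[0.3,0,0,-2,0,0,0],[0.3,0,0,-2,0,0,0],[0.3,0,0,-1,0,0,0],[0.3,0,0,0,0,0,0],[0.3,0,0,0,0,0,0]]

```text
time: 14.92
tool_pos: [507.6, 49.9, 248.9]
orientation: [179.7, 2.7, 64.2]
contact_force: [0.2, -0.4, -1.3]
opening: 59.7
```

```bash
python3 - <<'E'
from plan import *
st();print(np.abs(env.state()['joint_vel']).max())
a=cam('scene','s23.png');b=cam('side')
cv2.imwrite('pics/z23.png',np.hstack([cv2.resize(c['image'][y:y+130,x:x+180,::-1],None,fx=2.2,fy=2.2,interpolation=cv2.INTER_CUBIC) for c,x,y in((a,275,190),(b,260,190))]))
cv2.imwrite('pics/z23b.png',np.hstack([cv2.resize(c['image'][y:y+90,x:x+90,::-1],None,fx=4.4,fy=4.4,interpolation=cv2.INTER_CUBIC) for c,x,y in((a,355,200),(b,335,190))]))
E
```

```text
14.92 [507.6  49.9 248.9] [179.7   2.7  64.2] F [ 0.2 -0.4 -1.3] T [-0.02  0.2   0.02] op 59.7
1.4559228198215177
```

View pics/z23.png

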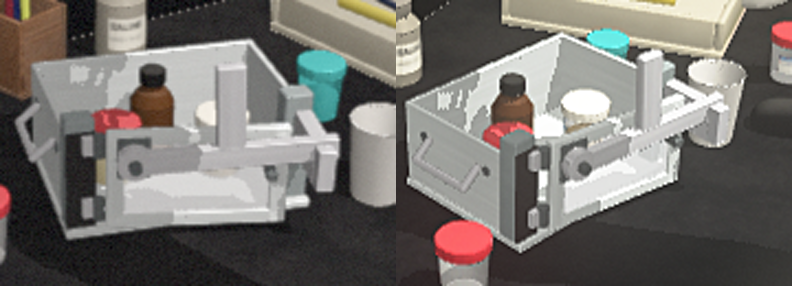

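View pics/z23b.png

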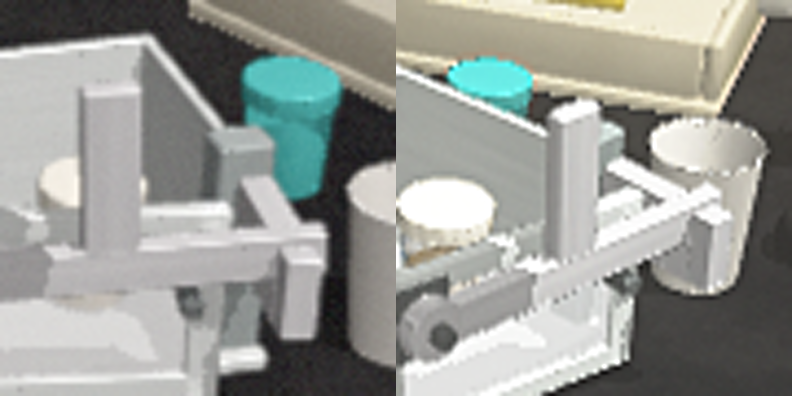

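```bash
python3 - <<'E'
from plan import *
a=cam('scene');b=cam('side')
f=lambda p:(355+p[0]/4.4-.4,200+p[1]/4.4-.4)
g=lambda p:(335+(p[0]-396)/4.4-.4,190+p[1]/4.4-.4)
for n,p,q in(('tip top outer',(326,231),(717,192)),('tab foot L',(84,248),(548,254)),('tab top outerL',(80,92),(548,116)),('tab top outerR',(137,92),(597,106)),('tab foot R',(138,242),(598,244))):
    P,e=two(a,f(p),b,g(q));print(n,P.round(1),round(e,1))
E
```

```text
tip top outer [463.9 -48.6 102.1] 1.7
tab foot L [515.5  44.3  96.6] 1.4
tab top outerL [518.3  49.  173.2] 1.1
tab top outerR [500.9  32.1 175.9] 0.1
tab foot R [495.8  30.5 103.2] 2.6
```

Request:
jog_arm:
  deltas:
    - [[0.3,0,0,0,0,0,0],[0.3,0,0,0,0,0,0],[0.3,0,0,0,0,0,0]]

```text
time: 15.37
tool_pos: [504.8, 49.2, 244.6]
orientation: [-179.9, 3.0, 64.2]
contact_force: [-0.5, 0.3, 0.5]
opening: 59.5
```

```bash
python3 -c "
from plan import *
st();print(env.finish_job())"
```

```text
15.37 [504.8  49.2 244.6] [-179.9    3.    64.2] F [-0.5  0.3  0.5] T [-0.07  0.08 -0.03] op 59.5
the job is handed in; nothing more can be done
None
```

I gripped the tab, raised the bar to about 0.30 rad and swung the gate in until the bar was over the notch. I lowered it in small steps until it stopped on the floor, then released it and backed off straight up. The job was handed in at about 15.4 s with the gripper clear of everything.

**Checks that agreed:** Lowering stopped at the height expected for a bar angle of about 0.058 rad. In the last pictures the keeper's nose stands in front of the bar. The gate and bar stayed put when I let go, and the cups and bottle in the carrier stand as before. The measured force never passed about 8 N.

**Checks that disagreed or are uncertain:**
- **Bar angle:** measuring the tip in the last two pictures gave about 0.035 rad, against about 0.06 from the tool and from the tab's lean. A one-pixel picking error there is about 0.01 rad. I took the bar to be on the floor.
- **Gate angle:** this was only inferred, at roughly 0.17 rad, because the carrier's own angle was measured to only about a degree.
- **Bystanders:** I did not measure their positions again. The tumbler and the outside cup look undisturbed in the last pictures, but I did not check the mouse and forceps at the end. The arm showed no contact with any of them.
- **Gripper length:** the fingers appear to end about 40 mm higher than the stated geometry, so I set the gripping depth from the pictures.
- **Force sign:** the vertical force read up to −7 N while lowering, and I did not explain that.

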